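# Set the play of a spindle bearing with its knurled nut

## Task

Set the play of the spindle bearing: screw the knurled brass nut down (clockwise seen from above) until it bottoms out on its seat, then back it off a quarter turn. Finish while still gripping the nut there, without letting go of it, and leave the battery cell, the grey nozzle and the metal tin around it where they are.

Things in the scene. Friction and masses are not known exactly. Their poses are not given: they have to be found in the camera images.
- nut (a joint): turn of the nut on its right-hand thread, rad: 0 = bottomed out on its seat (a hard stop), positive = unscrewed, counter-clockwise seen from above. It starts 2.2 to 4.4 open, so more than one grip is needed; upper stop at 6.0. About 0.06 N m of friction holds it wherever it is left; nothing springs back. It climbs 4 mm for each full turn (0.64 mm per rad)
- nut_center (a point): centre of the knurled brass nut, on its vertical axis, half-way up. The nut is a round cylinder, 38 mm in diameter and 28 mm high; it can be gripped from above at any yaw. Bottomed out, its underside is 88 mm and its top 116 mm above the table. The frame turns with the nut; its own -x axis points to the white mark
- nut_mark (a point): white mark on the nut: outer end of a line on its top face, 18.5 mm from the axis, at the upper edge; the line runs on down its side
- red_mark (a point): red mark on the housing's upper face, 28 mm from the nut's axis and 56 mm above the table. Three white marks follow at 90 degree steps round the axis. When the nut is bottomed out its white mark stands over the red mark; a quarter turn off, it stands over the next mark counter-clockwise (seen from above)
- housing: bearing housing, bolted down: grey flange 100 x 100 x 12 mm, on it a dark round body of 72 mm diameter up to z = 56 mm, then a steel collar of 28 mm diameter up to the nut's seat at 88 mm (room for fingertips below the nut). A threaded spindle end of 20 mm diameter sticks up through the nut to 138 mm. Origin: centre of the underside, on the nut's axis; the red mark lies towards its -x
- cell_center (a point): bystander: blue battery cell standing upright, 18 mm in diameter, 65 mm high; its centre, half-way up
- nozzle_center (a point): bystander: grey bell-shaped air nozzle standing upright, 25 mm in diameter, 36 mm high; its centre, half-way up
- tin_box_center (a point): bystander: flat closed metal tin, 63 x 89 x 23 mm; its centre, half-way up
Not all that is in view belongs to the job. What is shaped like the housing but purple is not meant.

How it is judged:
By the outcome, as a careful person would: the job done as asked, in the order asked, and still so for the second after the job is handed in, while the arm keeps its last pose, push and grip.
It also fails if it takes over 58 s, if anything falls off the work surface, if the arm or the gripper's body presses on something with over 40 N, if the wrist force passes 120 N, or if a joint passes its speed limit or range.

## Robot

A 6-joint arm with a two-finger parallel gripper is mounted at the origin on a cart in front of the work surface, level with it; the furniture and walls round the work are solid. World frame = base frame: x ahead of the robot, y to its left, z up, the work surface at z = 0. Lengths are in m, angles in rad, forces in N, time in s.
With the tool pointing down it reaches from about 0.425 to 0.925 m from the base axis. Payload 12.5 kg.
Tool frame: the origin (TCP) lies at the very end of the fingers, on their centre line; the grasp point (between the pads) lies 19 mm behind it; z points along the fingers, y is the line along which they close (so a half turn about z gives the same grasp; the last joint's range is limited). The gripper opens to 85 mm and grips with 20 to 120 N. Pads are 22 mm wide; open, the fingers measure 114 mm over their backs; the gripper's body (76 mm by 85 mm) begins 54 mm behind the grasp point. The pads swing forward as they close: fully open they stand 13 mm farther back than shut.
Start: joints at [-1.245, 0.491, 1.559, -0, 1.092, -0.106], TCP at [0.262, -0.568, 0.231] pointing down, gripper open.
Joint ranges: [-3.1, 3.1], [-0.84, 2.19], [0.05, 2.79], [-1.13, 4.28], [0.06, 2.93], [-2.69, 2.69]. Speed limits (rad/s): [2.22, 2.22, 2.79, 3.14, 3.14, 3.14].

## Interface

Orientations are given as a rotation vector (axis times angle).
In Python, from rig import get_obs, snapshot, finish_job gives the robot as it stands.
- The arm moves only by the shell command python3 -m creep 'ROWS'. ROWS is text: rows parted by semicolons, each of 7 numbers parted by spaces: the shift along the tool's x, y, z as a fraction of full scale, then the turn, a rotation vector about the tool's x, y, z as a fraction of full scale, then the opening, from 0 (shut) to 1 (fully open). A call has 1 to 20 rows; each row is the pose to reach, as a shift and turn from the pose commanded when the call began, along the tool's axes at that moment, turning the shorter way round; what a row does not reach only later rows make up. Full scale, the value 1, is 800 mm for a shift and 180 degrees for a turn. A row lasts 1/10 s, in which the tool goes at most 50 mm and 8.59 degrees, less where a joint would pass 70% of its speed; a pose out of reach is approached as far as the arm can. A call with a number of a shift or a turn outside -1 to 1 is refused whole. A call with a gripper value outside its range is refused whole. The fingers move at their own pace and stop on an object; the grip force is fixed at half the most. Time passes only in rows, so rows that repeat a pose let the fingers close. It gives the time, the measured TCP pose, the force, the opening and the grip force at its end, in the units of the state.
- get_obs(): the state, without advancing time (a new reading comes with each control period).
- snapshot(name): name is "side" or "top"; returns a dict with "pixels" (420x560x3 uint8, blue, green, red), "range_z" (420x560 float32, m along the optical axis (not along the pixel's ray), 0 where there is no reading), "fovy" (degrees; the focal length in pixels is half the picture's height over the tangent of half this angle, whatever the lens; pixels are square), "cx", "cy" (the principal point, pixels), "rvec" (rotation vector, rad) and "tvec" (3), from world to camera coordinates, as OpenCV has them. Camera axes: x right, y down, z forward; pixel columns grow to the right and rows downward; lengths in m; the calibration is good to about 2 mm. A picture is of the moment at which its call begins.
- finish_job(): hands the job in; it is judged then, once.
The state is a dict: "t": time; "qpos": joint angles; "dq": joint speeds; "joint_torque": joint torques, N m; "position": TCP position; "orientation": TCP orientation; "wrist_force": force on the tool from outside, world axes, zero at the start; "moment": the same for the moment, N m; "width": finger opening in m; "gripper_force": force on a finger pad.
Only numpy, scipy, OpenCV 4.12 (cv2) and the standard library are available. Lean on these libraries where they do the work, as an engineer would, in place of code of your own. Each camera call takes 0.05 s, during which the arm holds its last target. There are 200 camera calls.

## Working session

There is one attempt and no reset: what is moved stays moved. The work goes in short steps, Python scripts to look and compute and a shell command to move; the robot and the scene stay as the last step left them, time stands still between calls to the robot, and variables do not carry over. Pictures are saved under pics/ and viewed, at most 10 in all, crops included, and the job is handed in when it is done.

```bash
mkdir -p pics; cat > h.py <<'E'
import numpy as np, cv2
from rig import get_obs, snapshot
def K(s):
    f=s["pixels"].shape[0]/2/np.tan(np.radians(s["fovy"])/2)
    return np.array([[f,0,s["cx"]],[0,f,s["cy"]],[0,0,1.]])
def RT(s): return cv2.Rodrigues(np.array(s["rvec"],float))[0], np.array(s["tvec"],float).ravel()
def ray(s,u,v):
    R,t=RT(s); return -R.T@t, R.T@np.linalg.inv(K(s))@np.array([u,v,1.])
def onplane(s,u,v,z):
    o,d=ray(s,u,v); return o+d*(z-o[2])/d[2]
def depthpt(s,u,v):
    o,d=ray(s,u,v); return o+d*float(s["range_z"][int(v),int(u)])
def proj(s,P):
    R,t=RT(s); p=K(s)@(R@np.array(P,float)+t); return p[:2]/p[2]
E
python3 - <<'E'
from h import *
for n in("side","top"):
    s=snapshot(n); cv2.imwrite(f"pics/{n}0.png",s["pixels"]); R,t=RT(s); print(n,-R.T@t,R[2],s["fovy"])
print(get_obs())
E
```

```text
side [ 0.41013785 -0.45067668  0.66067416] [ 0.05619472  0.84329735 -0.53450138] 48.24311565575433
top [0.25134099 0.40208095 1.21259241] [ 0.20211089 -0.00247854 -0.97935951] 51.198517210245356
{'t': 0.1, 'qpos': array([-1.24461298e+00,  4.91485008e-01,  1.55938680e+00, -9.10306875e-06,
        1.09164718e+00, -1.05625505e-01]), 'dq': array([ 2.26222502e-04, -1.82731801e-03, -7.09260353e-04, -3.48327487e-04,
       -5.61936488e-04,  2.12814623e-05]), 'joint_torque': array([ 1.62659802e-03, -6.19446445e+01, -2.62025732e+01, -1.38331320e-04,
        2.86344366e-03,  3.93412040e-05]), 'position': array([ 0.26151618, -0.5674534 ,  0.23079562]), 'orientation': array([-3.06775454e+00, -6.72835741e-01,  1.72697912e-04]), 'wrist_force': array([-1.0556645 , -0.25738893, -0.78822086]), 'moment': array([-0.00249622,  0.00227973,  0.01909058]), 'gripper_force': 0.0, 'width': 0.08567353788080499}
```

View pics/side0.png

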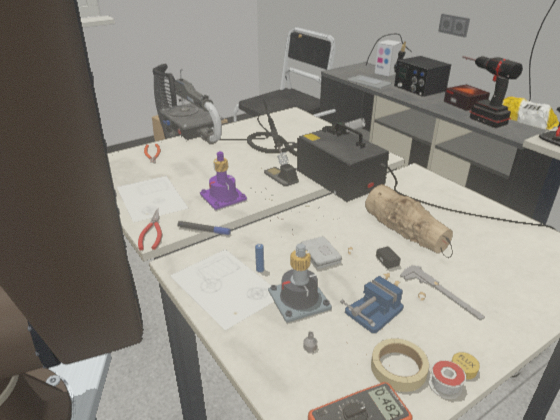

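View pics/top0.png

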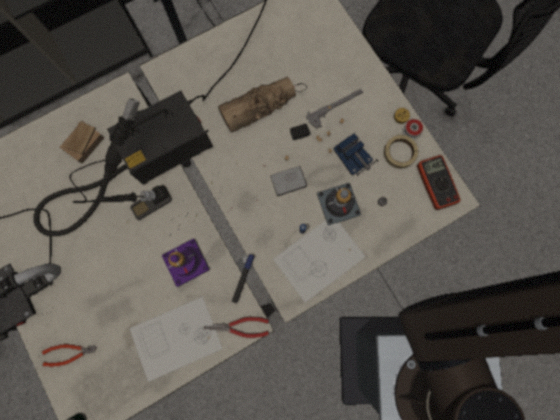

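Side: true nut at about (300,262) on the grey housing, with the cell at (260,258), the tin at (322,250) and the nozzle at (311,342). Top: nut at about (343,197), with the purple decoy at (186,262). I'll enlarge both views for the marks.

```bash
python3 - <<'E'
from h import *
a=snapshot("side"); b=snapshot("top")
A=cv2.resize(a["pixels"][235:325,250:350],None,fx=4,fy=4,interpolation=cv2.INTER_CUBIC)
B=cv2.resize(b["pixels"][170:230,310:370],None,fx=6,fy=6,interpolation=cv2.INTER_CUBIC)
B=np.clip(B*1.5,0,255).astype(np.uint8)
cv2.imwrite("pics/c1.png",np.hstack([A,B]))
for s,n,win in((a,"side",(235,325,250,350)),(b,"top",(170,230,310,370))):
    r0,r1,c0,c1=win; h=cv2.cvtColor(s["pixels"],cv2.COLOR_BGR2HSV)
    m=cv2.inRange(h,(10,110,60),(28,255,255)); 
    mm=np.zeros_like(m); mm[r0:r1,c0:c1]=m[r0:r1,c0:c1]
    v,u=np.nonzero(mm); print(n,"brass",len(u),u.min(),u.max(),v.min(),v.max(),u.mean(),v.mean())
    P=np.array([depthpt(s,x,y) for x,y in zip(u,v)]); print(np.median(P,0),P.max(0),P.min(0))
    m=cv2.inRange(h,(0,120,60),(6,255,255))|cv2.inRange(h,(174,120,60),(180,255,255))
    v,u=np.nonzero(m[r0:r1,c0:c1]); print("red",[(x+c0,y+r0,depthpt(s,x+c0,y+r0).round(3)) for x,y in zip(u,v)][:12])
# table check
for s,p in((a,(230,290)),(b,(320,250)),(a,(322,250)),(b,(289,180)),(a,(311,342)),(b,(382,201)),(a,(259,248)),(b,(303,228))): print(depthpt(s,*p).round(3))
E
```

```text
side brass 72 291 309 252 268 299.8611111111111 258.3888888888889
[0.50610477 0.2405893  0.11737495] [0.52542708 0.26099551 0.11955745] [0.49146913 0.23351583 0.09797926]
red [(np.int64(288), np.int64(281), array([0.486, 0.251, 0.055])), (np.int64(284), np.int64(282), array([0.478, 0.248, 0.055])), (np.int64(285), np.int64(282), array([0.48 , 0.25 , 0.053])), (np.int64(286), np.int64(282), array([0.482, 0.248, 0.055])), (np.int64(287), np.int64(282), array([0.484, 0.246, 0.057])), (np.int64(288), np.int64(282), array([0.486, 0.242, 0.06 ])), (np.int64(289), np.int64(282), array([0.488, 0.247, 0.056])), (np.int64(283), np.int64(283), array([0.476, 0.245, 0.056])), (np.int64(284), np.int64(283), array([0.478, 0.242, 0.058])), (np.int64(285), np.int64(283), array([0.48 , 0.242, 0.058])), (np.int64(286), np.int64(283), array([0.482, 0.243, 0.056]))]
top brass 91 336 350 190 202 342.5054945054945 197.28571428571428
[0.50010666 0.2565817  0.11789906] [0.5214524  0.27004017 0.12420204] [0.49155105 0.23377135 0.10004146]
red [(np.int64(343), np.int64(208), array([0.487, 0.245, 0.052])), (np.int64(344), np.int64(208), array([0.486, 0.242, 0.057])), (np.int64(343), np.int64(209), array([0.483, 0.246, 0.061])), (np.int64(344), np.int64(209), array([0.483, 0.243, 0.058])), (np.int64(345), np.int64(209), array([0.483, 0.24 , 0.056])), (np.int64(343), np.int64(210), array([0.481, 0.245, 0.057])), (np.int64(344), np.int64(210), array([0.481, 0.243, 0.057])), (np.int64(345), np.int64(210), array([0.481, 0.24 , 0.056])), (np.int64(344), np.int64(211), array([0.477, 0.243, 0.06 ])), (np.int64(345), np.int64(211), array([0.478, 0.24 , 0.056])), (np.int64(344), np.int64(212), array([0.475, 0.243, 0.058])), (np.int64(345), np.int64(212), array([0.476, 0.239, 0.051]))]
[0.37  0.295 0.   ]
[0.379 0.305 0.004]
[0.577 0.387 0.023]
[0.574 0.39  0.024]
[0.515 0.124 0.02 ]
[0.512 0.132 0.026]
[0.434 0.352 0.063]
[0.431 0.354 0.063]
```

View pics/c1.png

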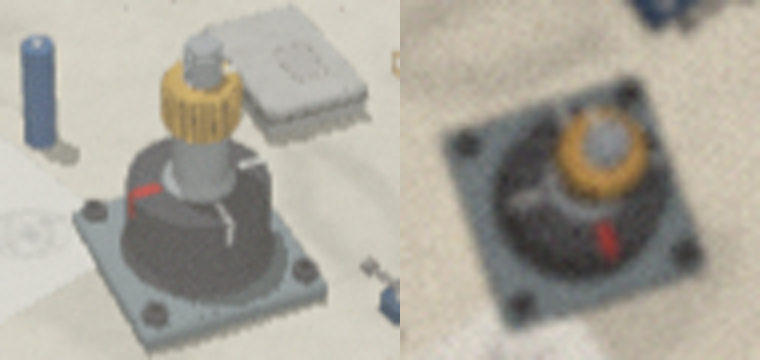

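The crop shows the red mark at side pixel (286,283) and top pixel (344.5,210). The nut's white mark is probably the bright notch at side pixel (307,251), on the nut's far right. I'll compute the axis by several routes.

```bash
python3 - <<'E'
from h import *
a=snapshot("side"); b=snapshot("top")
print("flange top",onplane(b,339,203.1,.012).round(4)," spindle top", onplane(b,344.2,193.3,.138).round(4),"side",onplane(a,300.75,245.5,.138).round(4))
fc=[(78/4+250,216/4+235),(327/4+250,292/4+235),(150/4+250,350/4+235)]
P=[onplane(a,*p,.012) for p in fc]; print("side corners",np.round(P,4),"ctr",((P[1]+P[0])/2).round(4))
fb=[(45,130),(235,78),(300,262),(115,325)]; Q=[onplane(b,310+x/6,170+y/6,.012) for x,y in fb]; print("top corners",np.round(Q,4))
def blob(s,win,lo,hi,lo2=None,hi2=None):
    h=cv2.cvtColor(s["pixels"],cv2.COLOR_BGR2HSV); m=cv2.inRange(h,lo,hi)
    r0,r1,c0,c1=win; v,u=np.nonzero(m[r0:r1,c0:c1]); return u+c0,v+r0
# nut points from depth: fit circle of radius 19 to side-wall+top using both views
from scipy.optimize import least_squares
for s,win in((a,(245,275,285,315)),(b,(185,208,330,356))):
    pts=np.array([depthpt(s,u,v) for v in range(win[0],win[1]) for u in range(win[2],win[3])])
    top=pts[(pts[:,2]>.112)&(pts[:,2]<.125)]; print("ztop",np.median(top[:,2]),"n",len(top),"bbox mid",(top.min(0)+top.max(0))[:2]/2,(top.max(0)-top.min(0))[:2])
    sp=pts[(pts[:,2]>.131)&(pts[:,2]<.145)]; print("spindle",sp.mean(0),len(sp))
    w=pts[(pts[:,2]>.092)&(pts[:,2]<.112)]; 
    if len(w)>10:
        f=least_squares(lambda c:np.hypot(w[:,0]-c[0],w[:,1]-c[1])-.019,[.5,.25],loss="soft_l1",f_scale=.002); print("wall",f.x,len(w))
    for z in(.0,): pass
u,v=blob(a,(270,300,275,300),(0,120,60),(6,255,255)); print("red side",onplane(a,286,282.5,.056))
print("red top",onplane(b,344.2,210,.056))
for z in(.1174,.118,.119): print("mark?",z,onplane(a,307.2,251.2,z).round(4))
print(a["pixels"][246:258,302:314].astype(int).min(2))
E
```

```text
flange top [0.5093 0.2498 0.012 ]  spindle top [0.5074 0.2519 0.138 ] side [0.5097 0.253  0.138 ]
side corners [[0.4514 0.2784 0.012 ]
 [0.5691 0.2139 0.012 ]
 [0.4791 0.1821 0.012 ]] ctr [0.5103 0.2461 0.012 ]
top corners [[0.5426 0.3094 0.012 ]
 [0.5673 0.2193 0.012 ]
 [0.4789 0.1922 0.012 ]
 [0.4497 0.2789 0.012 ]]
ztop 0.11724663984292427 n 181 bbox mid [0.50898457 0.25053695] [0.0381455  0.03745271]
spindle [0.50832319 0.24895126 0.13588444] 58
wall [0.50897934 0.25341294] 161
ztop 0.11846015332180704 n 123 bbox mid [0.51057548 0.2519341 ] [0.03822088 0.03678705]
spindle [0.50916795 0.25264023 0.13796144] 47
wall [0.51062099 0.25137494] 25
red side [0.48193225 0.24522302 0.056     ]
red top [0.48080713 0.24197222 0.056     ]
mark? 0.1174 [0.5237 0.2615 0.1174]
mark? 0.118 [0.5236 0.2608 0.118 ]
mark? 0.119 [0.5233 0.2594 0.119 ]
[[173 173 167 164 182 184 182 182 182 180 179 182]
 [170 164 154 167 184 182 182 177 176 179 180 180]
 [157 145 145 159 176 180 180 176 178 178 180 182]
 [152 144 139 144 159 170 181 180 182 178 180 181]
 [151 147 134 131 140 151 182 181 182 181 183 183]
 [141 138 134 139 154 175 189 182 181 181 181 183]
 [141 134 137 147 175 187 181 170 178 178 183 185]
 [140 139 135 133 145 140 129 136 168 181 182 184]
 [139 134 135 112  99 103 106 111 143 176 179 182]
 [142 138 119 104  91 101 105 102 128 168 179 181]
 [130 119 108  92 102 110 105  99 108 154 172 179]
 [105  97  93  98 111 110  95  98 103 124 155 171]]
```

```bash
cat >> h.py <<'E'
def shift(P):
    o=get_obs(); R=cv2.Rodrigues(np.array(o["orientation"],float))[0]
    return (R.T@(np.array(P,float)-o["position"])/.8).round(4), np.degrees(np.arctan2(R[1,1],R[0,1])).round(2)
E
python3 -c "
from h import *
print(shift([.55,-.15,.25])); print(shift([.5095,.2515,.20]))"
```

```text
(array([ 0.5459, -0.3232, -0.0235]), np.float64(-65.26))
(array([ 0.71  , -0.8001,  0.0392]), np.float64(-65.26))
```

```bash
python3 -m creep '0.546 -0.323 -0.023 0 0 -0.45 1;0.546 -0.323 -0.023 0 0 -0.45 1;0.546 -0.323 -0.023 0 0 -0.45 1;0.546 -0.323 -0.023 0 0 -0.45 1;0.546 -0.323 -0.023 0 0 -0.45 1;0.546 -0.323 -0.023 0 0 -0.45 1;0.546 -0.323 -0.023 0 0 -0.45 1;0.546 -0.323 -0.023 0 0 -0.45 1;0.546 -0.323 -0.023 0 0 -0.45 1;0.71 -0.8 0.0 0 0 -0.9 1;0.71 -0.8 0.0 0 0 -0.9 1;0.71 -0.8 0.0 0 0 -0.9 1;0.71 -0.8 0.0 0 0 -0.9 1;0.71 -0.8 0.0 0 0 -0.9 1;0.71 -0.8 0.0 0 0 -0.9 1;0.71 -0.8 0.0 0 0 -0.9 1;0.71 -0.8 0.0 0 0 -0.9 1;0.71 -0.8 0.0 0 0 -0.9 1;0.71 -0.8 0.0 0 0 -0.9 1;0.71 -0.8 0.0 0 0 -0.9 1'
python3 -c "
from h import *
o=get_obs();print(o['qpos'],o['position'],o['t']); print(shift([.5095,.2515,.20]))"
```

```text
t: 2.3
position: [0.5091, 0.2525, 0.231]
orientation: [0.191, -3.135, 0.0]
wrist_force: [-0.2, -0.1, -0.5]
width: 0.0855
gripper_force: 0.0
[ 3.44324860e-01  4.10980721e-01  1.70042892e+00 -1.98586422e-04
  1.03068697e+00 -1.34836113e+00] [0.50914438 0.25254759 0.23095718] 2.3
(array([-0.0003, -0.0013,  0.0387]), np.float64(96.99))
```

```bash
python3 -m creep '0 -0.001 0.04 0 0 -0.15 1;0 -0.001 0.06 0 0 -0.3 1;0 -0.001 0.06 0 0 -0.3 1;0 -0.001 0.06 0 0 -0.3 1;0 -0.001 0.06 0 0 -0.3 1;0 -0.001 0.06 0 0 -0.3 1;0 -0.001 0.08 0 0 -0.3 1;0 -0.001 0.1 0 0 -0.3 1;0 -0.001 0.12 0 0 -0.3 1;0 -0.001 0.14 0 0 -0.3 1;0 -0.001 0.16 0 0 -0.3 1;0 -0.001 0.182 0 0 -0.3 1;0 -0.001 0.182 0 0 -0.3 1;0 -0.001 0.182 0 0 -0.3 1'
python3 -c "
from h import *
o=get_obs();print(o['qpos'],o['position'],o['t'],o['wrist_force']); print(shift([.5095,.2515,.085]))
s=snapshot('side'); cv2.imwrite('pics/s1.png',cv2.resize(s['pixels'][190:325,230:400],None,fx=4,fy=4))"
```

```text
t: 3.7
position: [0.51, 0.2498, 0.086]
orientation: [1.584, -2.713, 0.0]
wrist_force: [0.1, -0.9, 0.5]
width: 0.0849
gripper_force: 0.0
[ 3.39253390e-01  5.97497559e-01  1.83761544e+00 -1.65717132e-04
  7.06694977e-01 -2.28828614e+00] [0.51001275 0.24983598 0.08602786] 3.7 [ 0.1404707  -0.91653943  0.53288102]
(array([-0.0015,  0.0016,  0.0013]), np.float64(150.55))
```

View pics/s1.png

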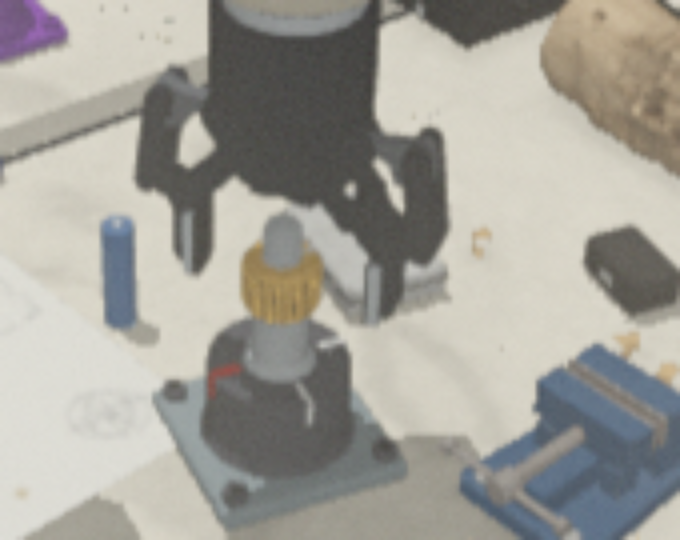

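The nut at (282,285) in the crop sits between the two fingertips, at (195,270) and (372,320), and clear of everything. Next I'll close the fingers.

```bash
python3 -m creep '-0.0015 0.0015 0.001 0 0 0 1;-0.0015 0.0015 0.001 0 0 0 0.5;-0.0015 0.0015 0.001 0 0 0 0.3;-0.0015 0.0015 0.001 0 0 0 0.3;-0.0015 0.0015 0.001 0 0 0 0.3;-0.0015 0.0015 0.001 0 0 0 0.3;-0.0015 0.0015 0.001 0 0 0 0.3;-0.0015 0.0015 0.001 0 0 0 0.3;-0.0015 0.0015 0.001 0 0 0 0.3'
python3 -c "
from h import *
o=get_obs();print(o['qpos'],o['position'],o['t'],o['wrist_force'],o['moment']); print(shift([.5095,.2515,.085]))"
```

```text
t: 4.65
position: [0.5084, 0.2527, 0.0855]
orientation: [1.588, -2.71, -0.002]
wrist_force: [-7.5, 3.6, 10.5]
width: 0.0356
gripper_force: 59.1
[ 3.44588018e-01  5.98202928e-01  1.83809612e+00  1.23098403e-03
  7.06257947e-01 -2.28707467e+00] [0.50835637 0.25268539 0.08551776] 4.65 [-7.53128938  3.60837358 10.45723633] [0.67012229 1.17438823 0.00315351]
(array([ 0.0006, -0.002 ,  0.0006]), np.float64(150.73))
```

```bash
python3 -m creep '0 0.0012 -0.0005 0 0 0 0.3;0 0.0012 -0.0005 0 0 0.02 0.3;0 0.0012 -0.0004 0 0 0.05 0.3;0 0.0012 -0.0004 0 0 0.08 0.3;0 0.0012 -0.0003 0 0 0.11 0.3;0 0.0012 -0.0003 0 0 0.14 0.3;0 0.0012 -0.0002 0 0 0.17 0.3;0 0.0012 -0.0001 0 0 0.2 0.3;0 0.0012 -0.0001 0 0 0.2 0.3'
cat > st.py <<'E'
from h import *
o=get_obs(); print(o['qpos'].round(3),o['position'].round(4),'F',o['wrist_force'].round(1),'M',o['moment'].round(3),'g',round(o['gripper_force'],1),'yaw',shift(o['position'])[1],'t',o['t'])
E
python3 st.py
```

```text
t: 5.55
position: [0.5084, 0.2527, 0.0852]
orientation: [-0.671, 3.069, 0.0]
wrist_force: [-2.2, 0.0, 5.9]
width: 0.0355
gripper_force: 60.3
[ 0.345  0.598  1.839  0.     0.704 -1.656] [0.5084 0.2527 0.0852] F [-2.2  0.   5.9] M [ 0.151  0.404 -0.043] g 60.3 yaw 114.65 t 5.55
```

```bash
python3 -m creep '0 0 0 0 0 0.04 0.3;0 0 0.0001 0 0 0.08 0.3;0 0 0.0002 0 0 0.12 0.3;0 0 0.0003 0 0 0.16 0.3;0 0 0.0004 0 0 0.2 0.3;0 0 0.0005 0 0 0.24 0.3;0 0 0.0006 0 0 0.28 0.3;0 0 0.0007 0 0 0.32 0.3;0 0 0.0008 0 0 0.36 0.3;0 0 0.0009 0 0 0.4 0.3;0 0 0.001 0 0 0.44 0.3;0 0 0.0011 0 0 0.48 0.3;0 0 0.0012 0 0 0.52 0.3;0 0 0.0013 0 0 0.56 0.3;0 0 0.0014 0 0 0.6 0.3;0 0 0.0015 0 0 0.64 0.3;0 0 0.0016 0 0 0.68 0.3;0 0 0.0017 0 0 0.7 0.3;0 0 0.0017 0 0 0.7 0.3'; python3 st.py
python3 -c "
from h import *
s=snapshot('side'); t=snapshot('top')
cv2.imwrite('pics/s2.png',np.hstack([cv2.resize(s['pixels'][235:310,255:355],None,fx=4,fy=4,interpolation=2),cv2.resize(t['pixels'][165:240,300:400],None,fx=4,fy=4,interpolation=2)]))"
```

```text
t: 7.45
position: [0.5083, 0.2526, 0.0838]
orientation: [2.427, 1.995, -0.0]
wrist_force: [-3.2, -1.4, 5.8]
width: 0.0353
gripper_force: 60.4
[ 0.345  0.601  1.84  -0.     0.701  0.54 ] [0.5083 0.2526 0.0838] F [-3.2 -1.4  5.8] M [-0.177  0.393 -0.054] g 60.4 yaw -11.16 t 7.45
```

View pics/s2.png

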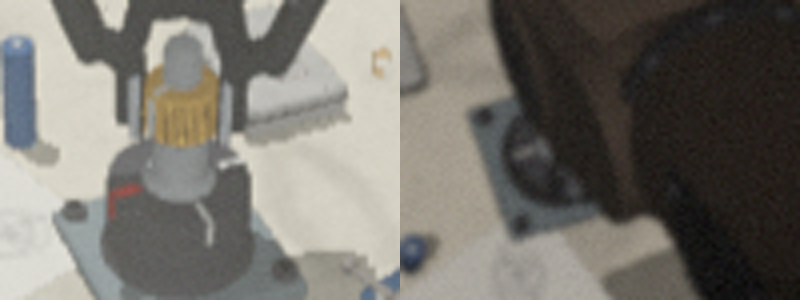

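The nut has turned with the fingers. Its white line now shows on the left side at crop (153,95–130), close to above the red mark, so the stop is near. I'll measure the remaining angle.

```bash
cat > mk.py <<'E'
from h import *
import sys
c=np.array([.5090,.2520])
s=snapshot('side')
def cyl(u,v,r=.019):
    o,d=ray(s,u,v); e=o[:2]-c
    k=np.roots([d[:2]@d[:2],2*e@d[:2],e@e-r*r]); k=np.real(k).min(); p=o+k*d; q=p[:2]-c
    return np.degrees(np.arctan2(q[1],q[0])).round(1),p[2].round(4)
h=cv2.cvtColor(s['pixels'],cv2.COLOR_BGR2HSV)
for v in range(254,272): print(v,[(u,int(h[v,u,1]),int(h[v,u,2])) for u in range(290,299)],[cyl(u+0.,v) for u in (292,293,294)])
r=[onplane(s,u,v,.056)[:2]-c for u,v in((286,282.5),)]; print("red",np.degrees(np.arctan2(r[0][1],r[0][0])),np.linalg.norm(r[0]))
E
python3 mk.py
```

```text
254 [(290, 16, 93), (291, 86, 113), (292, 105, 151), (293, 106, 151), (294, 104, 147), (295, 61, 142), (296, 4, 133), (297, 7, 137), (298, 7, 143)] [(np.float64(-151.4), np.float64(0.1268)), (np.float64(-142.6), np.float64(0.1286)), (np.float64(-135.1), np.float64(0.1299))]
255 [(290, 19, 96), (291, 92, 128), (292, 113, 149), (293, 111, 149), (294, 105, 150), (295, 78, 144), (296, 11, 140), (297, 7, 138), (298, 7, 143)] [(np.float64(-151.2), np.float64(0.1245)), (np.float64(-142.4), np.float64(0.1263)), (np.float64(-134.9), np.float64(0.1276))]
256 [(290, 26, 97), (291, 103, 136), (292, 110, 149), (293, 103, 149), (294, 77, 152), (295, 52, 152), (296, 19, 149), (297, 18, 145), (298, 11, 140)] [(np.float64(-151.0), np.float64(0.1222)), (np.float64(-142.3), np.float64(0.124)), (np.float64(-134.8), np.float64(0.1253))]
257 [(290, 31, 99), (291, 112, 144), (292, 105, 153), (293, 67, 153), (294, 37, 153), (295, 23, 158), (296, 26, 155), (297, 64, 148), (298, 53, 144)] [(np.float64(-150.8), np.float64(0.1199)), (np.float64(-142.1), np.float64(0.1216)), (np.float64(-134.6), np.float64(0.123
[... 3250 characters left out ...]
.6), np.float64(0.0916)), (np.float64(-140.1), np.float64(0.0933)), (np.float64(-132.7), np.float64(0.0947))]
270 [(290, 9, 115), (291, 9, 116), (292, 11, 112), (293, 21, 121), (294, 54, 142), (295, 91, 160), (296, 90, 139), (297, 101, 157), (298, 110, 156)] [(np.float64(-148.4), np.float64(0.0892)), (np.float64(-139.9), np.float64(0.0909)), (np.float64(-132.5), np.float64(0.0923))]
271 [(290, 4, 114), (291, 4, 114), (292, 7, 114), (293, 4, 123), (294, 2, 130), (295, 17, 133), (296, 40, 139), (297, 49, 150), (298, 63, 153)] [(np.float64(-148.2), np.float64(0.0868)), (np.float64(-139.7), np.float64(0.0885)), (np.float64(-132.4), np.float64(0.0898))]
red -165.9437483118587 0.027903235305873613
```

```bash
python3 -m creep '0 0 0 0 0 0.01 0.3;0 0 0 0 0 0.02 0.3;0 0 0.0001 0 0 0.03 0.3;0 0 0.0001 0 0 0.04 0.3;0 0 0.0001 0 0 0.05 0.3;0 0 0.0001 0 0 0.05 0.3'; python3 st.py
```

```text
t: 8.2
position: [0.5083, 0.2525, 0.0837]
orientation: [2.575, 1.8, -0.0]
wrist_force: [-2.8, -0.2, 5.9]
width: 0.0354
gripper_force: 60.4
[ 0.345  0.601  1.84  -0.     0.701  0.695] [0.5083 0.2525 0.0837] F [-2.8 -0.2  5.9] M [-0.196  0.328 -0.116] g 60.4 yaw -20.08 t 8.2
```

```bash
python3 -m creep '0 0 0 0 0 0.005 0.3;0 0 0 0 0 0.01 0.3;0 0 0 0 0 0.01 0.3'; python3 st.py; python3 -m creep '0 0 0 0 0 0.005 0.3;0 0 0 0 0 0.01 0.3;0 0 0 0 0 0.01 0.3'; python3 st.py; python3 -m creep '0 0 0 0 0 0.005 0.3;0 0 0 0 0 0.01 0.3;0 0 0 0 0 0.01 0.3'; python3 st.py
```

```text
t: 8.5
position: [0.5083, 0.2526, 0.0837]
orientation: [2.603, 1.759, -0.0]
wrist_force: [-2.9, -1.2, 5.4]
width: 0.0355
gripper_force: 60.4
[ 0.345  0.601  1.84  -0.     0.701  0.727] [0.5083 0.2526 0.0837] F [-2.9 -1.2  5.4] M [-0.126  0.367  0.008] g 60.4 yaw -21.89 t 8.5
t: 8.8
position: [0.5083, 0.2526, 0.0837]
orientation: [2.63, 1.718, -0.0]
wrist_force: [-2.3, -1.1, 5.0]
width: 0.0349
gripper_force: 60.4
[ 0.345  0.601  1.84  -0.     0.701  0.759] [0.5083 0.2526 0.0837] F [-2.3 -1.1  5. ] M [-0.175  0.404 -0.063] g 60.4 yaw -23.69 t 8.8
t: 9.1
position: [0.5082, 0.2525, 0.0836]
orientation: [2.657, 1.675, -0.001]
wrist_force: [-2.3, -1.5, 4.6]
width: 0.0356
gripper_force: 60.4
[ 0.345  0.601  1.84  -0.     0.701  0.791] [0.5082 0.2525 0.0836] F [-2.3 -1.5  4.6] M [-0.153  0.406 -0.011] g 60.4 yaw -25.54 t 9.1
```

```bash
for i in 1; do python3 -m creep '0 0 0 0 0 0.005 0.3;0 0 0 0 0 0.01 0.3;0 0 0 0 0 0.015 0.3;0 0 0 0 0 0.015 0.3'; python3 st.py; done; python3 -m creep '0 0 0 0 0 0.005 0.3;0 0 0 0 0 0.01 0.3;0 0 0 0 0 0.015 0.3;0 0 0 0 0 0.015 0.3'|grep -v o; python3 st.py;  python3 -m creep '0 0 0 0 0 0.005 0.3;0 0 0 0 0 0.01 0.3;0 0 0 0 0 0.015 0.3;0 0 0 0 0 0.015 0.3'|grep -v o; python3 st.py
```

```text
t: 9.5
position: [0.5083, 0.2526, 0.0836]
orientation: [2.697, 1.612, -0.001]
wrist_force: [-3.1, -1.2, 5.3]
width: 0.0353
gripper_force: 60.4
[ 0.345  0.601  1.84  -0.     0.701  0.838] [0.5083 0.2526 0.0836] F [-3.1 -1.2  5.3] M [-0.132  0.427  0.025] g 60.4 yaw -28.27 t 9.5
t: 9.9
width: 0.0356
[ 0.345  0.601  1.84  -0.002  0.701  0.884] [0.5082 0.2525 0.0836] F [-3.1 -0.5  4.8] M [-0.107  0.445  1.498] g 60.1 yaw -30.78 t 9.9
t: 10.3
width: 0.0354
[ 3.45e-01  6.01e-01  1.84e+00 -1.00e-03  7.01e-01  9.32e-01] [0.5082 0.2525 0.0836] F [-3.9 -1.   4.2] M [-0.151  0.501  1.214] g 59.2 yaw -33.58 t 10.3
```

Mz jumped to 1.2–1.5 N m, so the nut is on its stop. I'll unwind in small steps to find where the torque crosses zero, which gives the quarter-turn reference.

```bash
python3 -m creep '0 0 0 0 0 -0.003 0.3;0 0 0 0 0 -0.003 0.3'|grep -v o; python3 st.py; python3 -m creep '0 0 0 0 0 -0.003 0.3;0 0 0 0 0 -0.003 0.3'|grep -v o; python3 st.py; python3 -m creep '0 0 0 0 0 -0.003 0.3;0 0 0 0 0 -0.003 0.3'|grep -v o; python3 st.py; python3 -m creep '0 0 0 0 0 -0.003 0.3;0 0 0 0 0 -0.003 0.3'|grep -v o; python3 st.py
```

```text
t: 10.5
width: 0.0355
[ 3.45e-01  6.01e-01  1.84e+00 -1.00e-03  7.01e-01  9.22e-01] [0.5082 0.2525 0.0836] F [-3.9 -2.1  5.4] M [-0.219  0.466  0.843] g 59.3 yaw -33.04 t 10.5
t: 10.7
width: 0.0353
[ 0.345  0.601  1.84  -0.     0.701  0.913] [0.5082 0.2525 0.0836] F [-3.2 -0.5  4.5] M [-0.164  0.442  0.427] g 59.4 yaw -32.55 t 10.7
t: 10.9
width: 0.0353
[ 0.345  0.601  1.84  -0.     0.701  0.904] [0.5082 0.2525 0.0836] F [-3.3 -1.   5.9] M [-0.194  0.497  0.081] g 59.5 yaw -32.06 t 10.9
t: 11.1
width: 0.0353
[0.345 0.601 1.84  0.    0.701 0.895] [0.5082 0.2526 0.0836] F [-3.5 -1.2  5.6] M [-0.163  0.476 -0.009] g 59.6 yaw -31.54 t 11.1
```

Torque crosses zero at yaw −31.9°, so the target yaw is about +58.1°, which is −0.498 from here, rising 1 mm.

```bash
python3 -m creep '0 0 0 0 0 -0.03 0.3;0 0 -0.0001 0 0 -0.07 0.3;0 0 -0.0002 0 0 -0.1 0.3;0 0 -0.0003 0 0 -0.13 0.3;0 0 -0.0004 0 0 -0.17 0.3;0 0 -0.0005 0 0 -0.2 0.3;0 0 -0.0006 0 0 -0.23 0.3;0 0 -0.0007 0 0 -0.27 0.3;0 0 -0.0008 0 0 -0.3 0.3;0 0 -0.0009 0 0 -0.34 0.3;0 0 -0.001 0 0 -0.38 0.3;0 0 -0.0011 0 0 -0.42 0.3;0 0 -0.0012 0 0 -0.46 0.3;0 0 -0.0012 0 0 -0.48 0.3;0 0 -0.0012 0 0 -0.49 0.3;0 0 -0.0012 0 0 -0.498 0.3;0 0 -0.0012 0 0 -0.498 0.3;0 0 -0.0012 0 0 -0.498 0.3'|grep -v o; python3 st.py
python3 -c "
from h import *
s=snapshot('side')
cv2.imwrite('pics/s3.png',cv2.resize(s['pixels'][225:355,240:360],None,fx=4.5,fy=4.5,interpolation=2))"
```

```text
t: 12.9
width: 0.0352
[ 0.345  0.599  1.839  0.     0.703 -0.669] [0.5084 0.2526 0.0846] F [-1.9  0.4  4.7] M [-0.103  0.353 -0.003] g 59.5 yaw 58.1 t 12.9
```

View pics/s3.png

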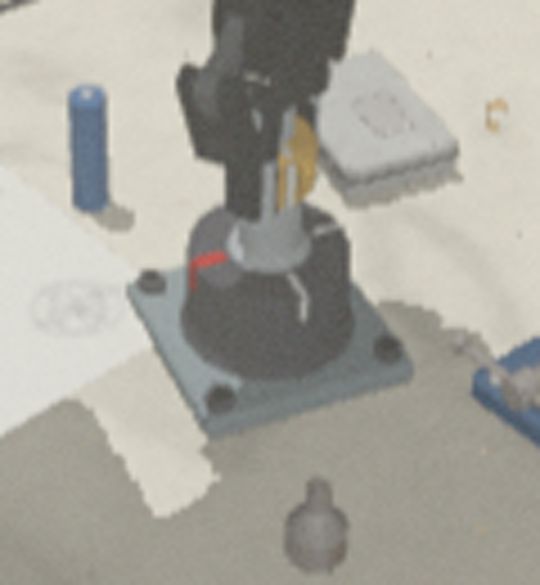

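The nut's white line shows at crop (292,185), about −68° round the axis. The next counter-clockwise white mark is expected at about −73°, so they agree to within a pixel. The cell, tin and nozzle have not moved and the grip still holds 60 N, so I'm handing in.

```bash
python3 -c "
from rig import finish_job
print(finish_job())"
```

```text
the job is handed in; nothing more can be done
None
```

The nut was screwed down to its hard stop (clear torque jump), backed off 90° and handed in still gripped at about 13 s, and the last picture shows the cell, nozzle and tin where they were.

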